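# Reset the tripped appliance through its key well

### The arm

A 6-joint arm with a two-finger parallel gripper is mounted at the origin on the work surface. World frame = base frame: x ahead of the robot, y to its left, z up, the work surface at z = 0. Lengths are in m, angles in degrees, forces in N, time in s.
With the tool pointing down it reaches from about 0.4 to 0.825 m from the base axis. Payload 7 kg.
Tool frame: the origin (TCP) lies at the very end of the fingers, on their centre line; the grasp point (between the pads) lies 19 mm behind it; z points along the fingers, y is the line along which they close (so a half turn about z gives the same grasp; the last joint's range is limited). The gripper opens to 88 mm and grips with 3 to 60 N. Pads are 19 mm wide; open, the fingers measure 130 mm over their backs; the gripper's body (78 mm by 193 mm) begins 47 mm behind the grasp point.
Start: joints at [-51.503, 20.546, 0.682, 0, -70.136, -16.507], TCP at [0.253, -0.626, 0.227] pointing down, gripper open.
Joint ranges: [-176.03, 176.03], [-82.01, 121.73], [-58.28, 71.71], [-173.87, 95.51], [-174.79, -0.11], [-173.66, 173.66]. Speed limits (degrees/s): [136.94, 136.94, 172.46, 180, 180, 180].

### API

Orientations are given as [roll, pitch, yaw] about the fixed x, y, z axes, in that order (R = Rz(yaw) Ry(pitch) Rx(roll)).
In Python, from plant import get_obs, snapshot, camera_params, close_job, boxes_of, cut_out, landmark_of gives the robot as it stands.
- The arm moves only by the shell command python3 -m inch 'ROWS' [OPENING]. ROWS is text: rows parted by semicolons, each of 6 numbers parted by spaces: the shift along the tool's x, y, z in units of 30 cm (1.0 is 30 cm), then the turn, a rotation vector about the tool's x, y, z in units of pi rad (1.0 is pi rad). A call has 1 to 10 rows; each row is the pose to reach, as a shift and turn from the pose commanded when the call began, along the tool's axes at that moment, turning the shorter way round; what a row does not reach only later rows make up. A row lasts 1/12 s, in which the tool goes at most 41.7 mm and 7.16 degrees, less where a joint would pass 70% of its speed; a pose out of reach is approached as far as the arm can. A call with a number of a shift or a turn outside -1 to 1 is refused whole. A call with a gripper value outside its range is refused whole. OPENING is the closure, from -1 (fully open) to 1 (shut), set as the call begins (- or left out, the last holds). The fingers move at their own pace and stop on an object; the grip force is fixed at half the most. Time passes only in rows, so rows that repeat a pose let the fingers close. It gives the time, the measured TCP pose, the force, the opening and the grip force at its end, in the units of the state.
- get_obs(): the state, without advancing time (a new reading comes with each control period).
- snapshot(name): name is "scene" or "top" or "wrist"; returns the picture (480x640x3 uint8, red, green, blue); there is no depth.
- camera_params(name): a dict with "mtx" (3x3 intrinsics, pixels), "rvec" (rotation vector, rad) and "tvec" (3), from world to camera coordinates, as OpenCV has them. Camera axes: x right, y down, z forward; pixel columns grow to the right and rows downward; lengths in m; the calibration is good to about 2 mm. A picture is of the moment at which its call begins: read the wrist's pose just before it. camera_params takes no time and is no camera call; for the wrist camera it gives the pose at the moment of the call.
- close_job(): hands the job in; it is judged then, once.
Trained networks look in the newest picture that a camera, given by its name, has taken for a name from the list of things; names that differ only in an ending like _2 or _b are one class to them, and where a whole thing is asked for, a point or a joint stands for the part that bears it (a point fixed in the world has none). Each returns a list of dicts, best first, with "p" (0 to 1); they miss things now and then, are a little off and sometimes report something else, mostly with a low value. They report only what shows in the picture. A call takes as long as a camera call. They do not tell look-alikes from the thing itself.
- boxes_of(camera, thing): "rect" ([left, top, width, height] in pixels, round what is visible of it).
- cut_out(camera, thing): "pixels" (480x640 bool, what is visible of it) and "rect" ([left, top, width, height] in pixels, round what is visible of it).
- landmark_of(camera, thing): "uv" ([column, row] in pixels: a listed point, or the origin of a listed thing).
The state is a dict: "clock": time; "joint_pos": joint angles; "qvel": joint speeds; "tau": joint torques, N m; "tool_pos": TCP position; "orientation": TCP orientation; "force": force on the tool from outside, world axes, zero at the start; "moment": the same for the moment, N m; "opening": finger opening in m; "gripper_force": force on a finger pad.
Only numpy, scipy, OpenCV 4.12 (cv2) and the standard library are available. Lean on these libraries where they do the work, as an engineer would, in place of code of your own. Each camera call takes 0.05 s, during which the arm holds its last target. There are 200 camera calls.

### The job

One of the two white appliances on the test bench, the one with the red lens, has tripped. Where it stands, push its sliding shutter fully open with a fingertip, reach down into the well and press the sunken red key fully down for about a second, then come out and push the shutter fully shut again. Do not lift, tip or shove the appliance out of its place, and leave the green-lens appliance and everything else on the bench alone.

Things in the scene. Friction and masses are not known exactly. Their poses are not given: they have to be found in the camera images.
- tripped: white appliance housing, 120 (x) x 190 (y) x 85 mm high, loose on rubber feet, about 1.6 kg, tripped: red lens. Origin: centre of its underside, z up. A square well 56 x 56 x 34 mm deep opens in its flat top at y = -45 mm, under a shutter between two rails (along y, at x = +-36 mm, 7 mm high). Lens dome 20 mm wide, 9 mm high on top at y = +78 mm
- tripped_well (a point): centre of the well's mouth, level with the housing's top; axes as the housing's
- tripped_lamp (a point): tip of the lens dome, red
- tripped_shutter (a joint): shutter travel along the housing's +y: 0 = shut, 0.065 m = fully open, well uncovered (end stops). 1.5 N friction; stays where left. Grey plate 66 (x) x 64 (y) x 4 mm, upper face 5 mm above the housing's top; across its middle a black push rib 46 (x) x 8 (y) mm, 10 mm high above the plate
- tripped_rib_top (a point): centre of the upper edge of the shutter's push rib, 100 mm above the bench; moves with the shutter
- tripped_key (a joint): travel of the sunken red reset key downward: 0 = up, 0.006 m = fully down (stop). Spring-loaded: starts at about 1.7 N, 5 N fully down; comes back up when let go
- tripped_key_top (a point): centre of the key's flat top, a red disc 28 mm across in the middle of the well, 18 mm below the housing's top when up; moves with the key
- good: white appliance housing, 120 (x) x 190 (y) x 85 mm high, loose on rubber feet, about 1.6 kg, healthy: green lens. Origin: centre of its underside, z up. A square well 56 x 56 x 34 mm deep opens in its flat top at y = -45 mm, under a shutter between two rails (along y, at x = +-36 mm, 7 mm high). Lens dome 20 mm wide, 9 mm high on top at y = +78 mm
- good_well (a point): centre of the well's mouth, level with the housing's top; axes as the housing's
- good_lamp (a point): tip of the lens dome, green
- good_shutter (a joint): shutter travel along the housing's +y: 0 = shut, 0.065 m = fully open, well uncovered (end stops). 1.5 N friction; stays where left. Grey plate 66 (x) x 64 (y) x 4 mm, upper face 5 mm above the housing's top; across its middle a black push rib 46 (x) x 8 (y) mm, 10 mm high above the plate
- good_rib_top (a point): centre of the upper edge of the shutter's push rib, 100 mm above the bench; moves with the shutter
- good_key (a joint): travel of the sunken red reset key downward: 0 = up, 0.006 m = fully down (stop). Spring-loaded: starts at about 1.7 N, 5 N fully down; comes back up when let go
- good_key_top (a point): centre of the key's flat top, a red disc 28 mm across in the middle of the well, 18 mm below the housing's top when up; moves with the key
- parts_bin: open yellow plastic parts bin, 120 x 170 x 75 mm, loose; a bystander; origin: centre of its underside
- driver: screwdriver with an orange handle lying on the bench; a bystander; origin near its middle
- screw_jar: jar 60 mm wide, 75 mm high with a black lid; a bystander; origin: centre of its underside
- mug: blue mug 80 mm wide, 90 mm high; a bystander; origin: centre of its underside
- spanner: steel spanner lying on the bench; a bystander; origin near its middle
- collar: aluminium ring, 64 mm outside, 40 mm inside, 20 mm high; a bystander; origin: centre of its underside
Mind the look-alikes: they are no part of the job. Leave any orange or turquoise look-alike of the good alone.

How it is judged (in metres and radians):
On the way, in this order (a step that is already met when the one before it is completed fails the run):
1. the tripped appliance's shutter is pushed fully open (58 mm or more) (value of joint tripped_shutter above 0.058 m), for 0.2 s.
2. its sunken key is held fully down (4.8 mm or more) by the fingers, through the open well, for half a second (value of joint tripped_key above 0.0048 m and contact force between the fingers and tripped_key above 1 N and value of joint tripped_shutter above 0.05 m), for 0.5 s.
At the end, for the whole second after the job is handed in: The tripped appliance's shutter is shut again (within 5 mm of closed) with its key up; it stands level, at rest, within 40 mm of where it stood; the other appliance (with its shutter and key) and all bystanders are where they were (20 mm) (value of joint tripped_shutter below 0.005 m and value of joint each of tripped_key, good_key below 0.0015 m and distance of tripped from where it was at the start of the episode below 0.04 m and angle between tripped's own z axis and vertical below 0.05 rad and linear speed of tripped below 0.01 m/s and value of joint good_shutter below 0.01 m and distance of each of parts_bin, driver, screw_jar, mug, spanner, collar, good from where it was at the start of the episode below 0.02 m); the robot touches nothing.
It fails at once if the tripped appliance is lifted (10 mm), tipped, or shoved more than 50 mm (height (world z) of tripped above 0.01 m or angle between tripped's own z axis and vertical above 0.15 rad or distance of tripped from where it was at the start of the episode above 0.05 m).
It fails at once if the green-lens appliance is operated, moved or lifted (value of joint good_shutter above 0.012 m or value of joint good_key above 0.002 m or distance of good from where it was at the start of the episode above 0.025 m).
It fails at once if a bystander is moved or lifted (25 mm) (distance of any of parts_bin, driver, screw_jar, mug, spanner, collar from where it was at the start of the episode above 0.025 m).
It also fails if it takes over 58 s, if anything falls off the work surface, if the arm or the gripper's body presses on something with over 40 N, if the wrist force passes 120 N, or if a joint passes its speed limit or range.

## Working session

There is one attempt and no reset: what is moved stays moved. The work goes in short steps, Python scripts to look and compute and a shell command to move; the robot and the scene stay as the last step left them, time stands still between calls to the robot, and variables do not carry over. Pictures are saved under pics/ and viewed, at most 10 in all, crops included, and the job is handed in when it is done.

```bash
ls; mkdir -p pics
cat > h.py <<'E'
import numpy as np, cv2
from plant import *
from scipy.spatial.transform import Rotation as R
def P(cam):
    c=camera_params(cam); Rm=cv2.Rodrigues(np.array(c["rvec"],float))[0]; t=np.array(c["tvec"],float).ravel()
    return np.array(c["mtx"],float),Rm,t
def ray(cam,uv,p=None):
    K,Rm,t=p or P(cam); d=Rm.T@np.linalg.inv(K)@np.array([uv[0],uv[1],1.]); o=-Rm.T@t
    return o,d/np.linalg.norm(d)
def atz(cam,uv,z,p=None):
    o,d=ray(cam,uv,p); return o+d*(z-o[2])/d[2]
def tri(rays):
    A=sum(np.eye(3)-np.outer(d,d) for o,d in rays); b=sum((np.eye(3)-np.outer(d,d))@o for o,d in rays)
    x=np.linalg.solve(A,b); return x,[np.linalg.norm(np.cross(x-o,d)) for o,d in rays]
def save(n,im): cv2.imwrite("pics/"+n,im[:,:,::-1])
E
python3 - <<'E'
from h import *
np.set_printoptions(precision=4,suppress=True)
o=get_obs();print({k:np.round(v,3) for k,v in o.items()})
for c in("top","scene"):
    save(c+"0.png",snapshot(c))
    for n in("tripped_lamp","good_lamp","tripped_rib_top","tripped","good","tripped_well"):
        for r in landmark_of(c,n)[:4]:print(c,n,np.round(r["uv"],1),round(r["p"],2))
E
```

```text
pics
{'clock': np.float64(0.0), 'joint_pos': array([-51.502,  20.592,   0.633,  -0.021, -70.137, -16.508]), 'qvel': array([ 0.061, -0.03 ,  0.054,  0.013, -0.155, -0.023]), 'tau': array([  0.   , -58.272,  29.306,   6.997,   0.007,  -0.   ]), 'tool_pos': array([ 0.253, -0.625,  0.226]), 'orientation': array([ 179.904,   -0.008, -158.018]), 'force': array([ 0.344,  0.12 , -0.16 ]), 'moment': array([-0.027, -0.02 ,  0.041]), 'gripper_force': np.float64(0.0), 'opening': np.float64(0.088)}
top tripped_lamp [215.3 216.5] 0.83
top tripped_lamp [332.3 223.9] 0.53
top good_lamp [410.8 328.8] 0.91
top good_lamp [329.  222.3] 0.71
top good_lamp [215.4 304.2] 0.64
top tripped_rib_top [254.9 225.8] 0.71
top tripped [249.4 225. ] 0.95
top tripped [369.3 229. ] 0.27
top good [356.5 232.3] 0.91
top good [394.8 305. ] 0.78
top good [249.6 305.8] 0.69
top tripped_well [260.8 228.6] 0.6
top tripped_well [463.8 241.7] 0.3
scene tripped_lamp [395.5 173.3] 0.76
scene tripped_lamp [408.3 292.2] 0.2
scene good_lamp [316.5 143.4] 0.77
scene good_lamp [327.2 269.7] 0.67
scene good_lamp [162.  284.2] 0.65
scene tripped_rib_top [366.5 202. ] 0.76
scene tripped [372.7 217.7] 0.81
scene good [302.6 178. ] 0.91
scene good [304.6 308.9] 0.82
scene good [204.  302.6] 0.79
scene tripped_well [361.3 207.3] 0.68
```

View pics/top0.png

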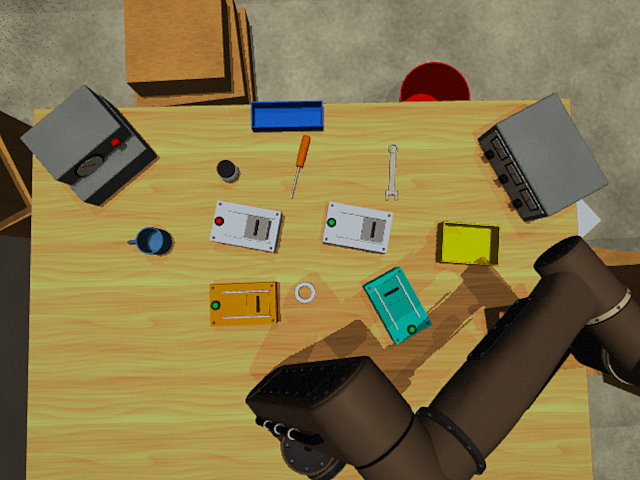

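View pics/scene0.png

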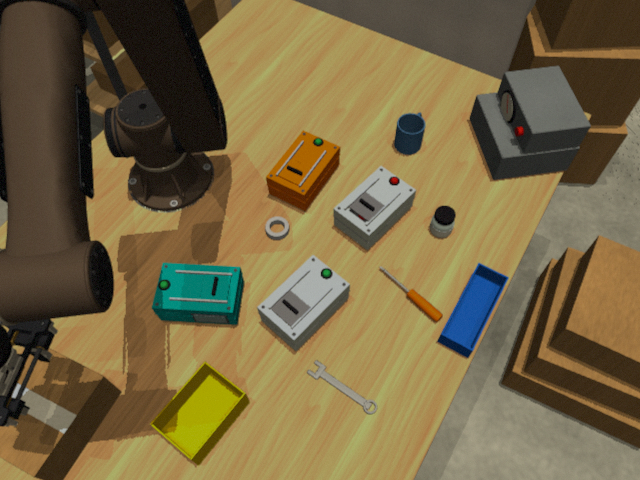

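The top view shows the red-lens white appliance with its lens at about (219,221) and its rib at about (258,229). The white green-lens one has its lens at (331,223). There are orange and turquoise look-alikes at (243,303) and (397,305). In the scene view the red lens is at (394,181) and the rib at (366,207).

Run:
```python
from h import *
np.set_printoptions(precision=4,suppress=True)
def blob(im,box,f):
    x0,y0,x1,y1=box; s=im[y0:y1,x0:x1].astype(int); m=f(s[...,0],s[...,1],s[...,2]).astype(np.uint8)
    n,l,st,c=cv2.connectedComponentsWithStats(m); i=1+np.argmax(st[1:,4]); return c[i]+[x0,y0],st[i]
red=lambda r,g,b:(r>110)&(g<70)&(b<70)
dark=lambda r,g,b:(r<50)&(g<50)&(b<60)
grn=lambda r,g,b:(g>80)&(r<80)&(b<100)
t=cv2.imread("pics/top0.png")[:,:,::-1]; s=cv2.imread("pics/scene0.png")[:,:,::-1]
pt,ps=P("top"),P("scene")
lt,a=blob(t,(210,210,230,232),red);ls,b=blob(s,(380,165,410,195),red);print(lt,a,ls,b)
print("lamp",tri([ray("top",lt,pt),ray("scene",ls,ps)]), atz("top",lt,.09,pt))
rt,a=blob(t,(245,212,272,245),dark);rs,b=blob(s,(350,190,385,225),dark);print(rt,a,rs,b)
print("rib",tri([ray("top",rt,pt),ray("scene",rs,ps)]), atz("top",rt,.098,pt),atz("scene",rs,.098,ps))
x=atz("top",lt,.09,pt)-atz("top",rt,.098,pt); print("dir",np.hypot(*x[:2]),np.degrees(np.arctan2(x[1],x[0])))
for n,uv,z in [("good lamp",(331.5,222.5),.09),("good rib",(372,230),.098),("ring",(305,293),.02),("orange tl",(210,284),.085),("orange br",(278,324),.085),("mug",(154,240),.09),("jar",(228,171),.075),("driver tip",(293,198),0),("driver",(305,137),0.03)]: print(n,atz("top",uv,z,pt))
for n,uv in [("tl",(215,201)),("tr",(283,212)),("br",(276,252)),("bl",(211,242))]: print(n,atz("top",uv,.085,pt))
```

```text
[218.3214 220.6786] [ 6  8  6  6 28] [394.1562 179.625 ] [11 12  7  6 32]
lamp (array([0.5773, 0.2509, 0.09  ]), [np.float64(0.001443274964986425), np.float64(0.0014432749649862953)]) [0.5761 0.25   0.09  ]
[256.122  227.0488] [ 9  8  5 15 41] [366.4918 204.459 ] [10  9 14 12 61]
rib (array([0.5555, 0.1402, 0.0963]), [np.float64(0.0010005292575396884), np.float64(0.0010005292575397569)]) [0.5545 0.1394 0.098 ] [0.5567 0.1398 0.098 ]
dir 0.11265951673251995 78.9644791251326
good lamp [ 0.5639 -0.0791  0.09  ]
good rib [ 0.539  -0.1957  0.098 ]
ring [0.3576 0.0036 0.02  ]
orange tl [0.3932 0.2762 0.085 ]
orange br [0.2743 0.0815 0.085 ]
mug [0.5237 0.4363 0.09  ]
jar [0.7249 0.2235 0.075 ]
driver tip [0.6514 0.0358 0.    ]
driver [ 0.8356 -0.0058  0.03  ]
tl [0.6347 0.2604 0.085 ]
tr [0.5982 0.0619 0.085 ]
br [0.4816 0.0842 0.085 ]
bl [0.5147 0.2727 0.085 ]
```

```bash
cat >> h.py <<'E'
def rel(pos,yaw):
    "rows units for tool-down target from the measured pose"
    o=get_obs(); Rt=R.from_euler("xyz",o["orientation"],degrees=True); Rg=R.from_euler("xyz",[180,0,yaw],degrees=True)
    return np.round(np.r_[Rt.inv().apply(np.array(pos)-o["tool_pos"])/.3,(Rt.inv()*Rg).as_rotvec()/np.pi],4)
E
R='-0.95 1.0 -0.25 0 0 -0.16'
python3 -m inch '-0.95 1.0 -0.25 0 0 -0.16;-0.95 1.0 -0.25 0 0 -0.16;-0.95 1.0 -0.25 0 0 -0.16;-0.95 1.0 -0.25 0 0 -0.16;-0.95 1.0 -0.25 0 0 -0.16;-0.95 1.0 -0.25 0 0 -0.16;-0.95 1.0 -0.25 0 0 -0.16;-0.95 1.0 -0.25 0 0 -0.16;-0.95 1.0 -0.25 0 0 -0.16;-0.95 1.0 -0.25 0 0 -0.16' 1
python3 -c "
from h import *
print(rel([.56,.15,.30],-100.5))"
```

```text
clock: 1.53
tool_pos: [0.4034, -0.2427, 0.3017]
orientation: [-179.9, 0.0, -129.2]
force: [1.4, -0.4, 0.1]
opening: 0.0264
gripper_force: 0.0
[-1.3441e+00  4.2310e-01  6.0000e-03 -3.0000e-04  1.0000e-04 -1.5950e-01]
```

```bash
python3 -m inch '-1 0.31 0 0 0 -0.16;-1 0.31 0 0 0 -0.16;-1 0.31 0 0 0 -0.16;-1 0.31 0 0 0 -0.16;-1 0.31 0 0 0 -0.16;-1 0.31 0 0 0 -0.16;-1 0.31 0 0 0 -0.16;-1 0.31 0 0 0 -0.16;-1 0.31 0 0 0 -0.16;-1 0.31 0 0 0 -0.16' 1
python3 - <<'E'
from h import *
K,Rm,t=P("wrist"); print("cam",-Rm.T@t,"axis",Rm[2]); save("w1.png",snapshot("wrist"))
for n in("tripped_lamp","tripped_rib_top","tripped","tripped_well"):
    for r in landmark_of("wrist",n)[:3]:print(n,np.round(r["uv"],1),round(r["p"],2))
print(rel([.56,.15,.30],-100.5))
E
```

```text
clock: 2.37
tool_pos: [0.521, 0.0479, 0.3005]
orientation: [180.0, -0.0, -100.3]
force: [0.3, 0.0, 0.5]
opening: 0.0006
gripper_force: 0.0
cam [ 0.50808097 -0.02343161  0.45831292] axis [ 0.04672018  0.26332376 -0.96357554]
tripped_lamp [303.1 386.5] 0.96
tripped_rib_top [305.3 278.8] 0.44
tripped [309.  292.5] 0.58
tripped_well [306.8 288.2] 0.83
[-3.657e-01 -6.600e-02  4.100e-03 -1.000e-04  1.000e-04  1.000e-04]
```

View pics/w1.png

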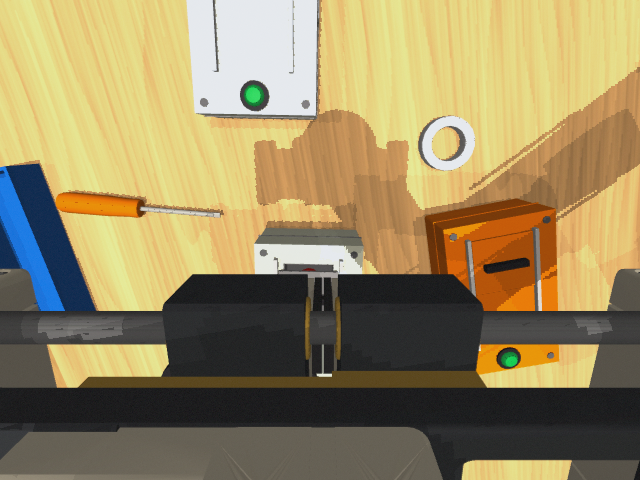

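The wrist picture shows the fingers hiding most of the tripped unit, whose front edge is near (308,245). A bit of red key is visible at (308,270), so the shutter seems slightly open. I'll move the camera past the unit for a clear view.

```bash
python3 -m inch '-0.9 -0.05 0 0 0 0;-0.9 -0.05 0 0 0 0;-0.9 -0.05 0 0 0 0;-0.9 -0.05 0 0 0 0;-0.9 -0.05 0 0 0 0;-0.9 -0.05 0 0 0 0;-0.9 -0.05 0 0 0 0;-0.9 -0.05 0 0 0 0;-0.9 -0.05 0 0 0 0'
python3 - <<'E'
from h import *
import json
K,Rm,t=P("wrist"); print("cam",-Rm.T@t); json.dump([K.tolist(),Rm.tolist(),t.tolist()],open("w2.json","w")); save("w2.png",snapshot("wrist"))
for n in("tripped_lamp","tripped_rib_top","tripped_well","tripped_key_top"):
    for r in landmark_of("wrist",n)[:2]:print(n,np.round(r["uv"],1),round(r["p"],2),atz("wrist",r["uv"],.094 if "lamp" in n else .1 if "rib" in n else .085))
E
```

```text
clock: 3.37
tool_pos: [0.5845, 0.3098, 0.3]
orientation: [180.0, -0.1, -100.4]
force: [0.5, -0.8, 0.8]
opening: 0.0004
gripper_force: 0.0
cam [0.5714808  0.23854048 0.45791251]
tripped_lamp [317.5 157.5] 0.72 [0.57897408 0.25219282 0.094     ]
tripped_rib_top [320.8  26.4] 0.69 [0.5548288  0.13944503 0.1       ]
tripped_well [319.6  16.1] 0.86 [0.55373338 0.12678662 0.085     ]
```

View pics/w2.png

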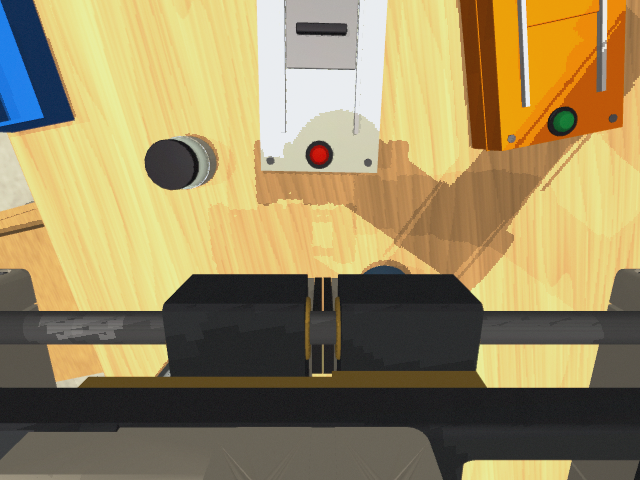

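The view shows the lens at (319,154), the rib at (321,28) and the plate edge at row 68. The housing's lens-end top corners are at (261,172) and (377,173). The rib sits about 8–10 mm nearer the lens than shut would give.

Run:
```python
from h import *
import json
np.set_printoptions(precision=4,suppress=True)
p=[np.array(a) for a in json.load(open("w2.json"))]
f=lambda u,v,z:atz("wrist",(u,v),z,p)
c1,c2=f(261.5,171.5,.085),f(377.5,173,.085); e=c2-c1; print("corners",c1,c2,np.linalg.norm(e),"yaw of housing x",np.degrees(np.arctan2(-e[1],-e[0])))
im=cv2.imread("pics/w2.png")[:,:,::-1].astype(int)
m=((im[...,0]>110)&(im[...,1]<60)&(im[...,2]<60))[140:170,300:340]; v,u=np.nonzero(m); print("lampuv",u.mean()+300,v.mean()+140); L=f(u.mean()+300,v.mean()+140,.089);print("lamp",L)
m=(im.max(2)<60)[10:45,285:355]; v,u=np.nonzero(m); print("rib",u.min()+285,u.max()+285,v.min()+10,v.max()+10)
Rb=f(321,25.5,.1); print("rib top approx",Rb)
yaw=np.degrees(np.arctan2(-e[1],-e[0]));
for Y in(yaw,-10.4):
    a=np.radians(Y); hx=np.array([np.cos(a),np.sin(a)]); hy=np.array([-hx[1],hx[0]])
    mid=(c1+c2)[:2]/2-hy*.095; Lc=L[:2]-hy*.078
    print(Y,"centre corners",mid,"lamp",Lc,"rib rel",[(Rb[:2]-mid)@hx,(Rb[:2]-mid)@hy], "plate edge",(f(321,68,.09)[:2]-mid)@hy)
for r in((286,120),(356,120),(287,10),(358,10)): q=f(*r,.092); print("rail",q,(q[:2]-mid)@hx,(q[:2]-mid)@hy)
```

```text
corners [0.6385 0.2572 0.085 ] [0.5209 0.2802 0.085 ] 0.11990838650123681 yaw of housing x -11.055540724879037
lampuv 318.8374558303887 154.21554770318022
lamp [0.5771 0.2506 0.089 ]
rib 296 346 23 35
rib top approx [0.5546 0.1404 0.1   ]
-11.055540724879037 centre corners [0.5615 0.1755] lamp [0.5621 0.1741] rib rel [np.float64(-1.882095577603743e-05), np.float64(-0.03576421434440867)] plate edge -0.0027563323704953473
-10.4 centre corners [0.5626 0.1753] lamp [0.563  0.1739] rib rel [np.float64(-0.0015149054458629312), np.float64(-0.035755440302990535)] plate edge -0.002745630625031798
rail [0.6026 0.2128 0.092 ] 0.032659822682989385 0.04414999987906024
rail [0.5354 0.2251 0.092 ] -0.035695088665321055 0.04405280168906386
rail [0.5823 0.1204 0.092 ] 0.029300811279858112 -0.05041570832751025
rail [0.519  0.1319 0.092 ] -0.03499416642368553 -0.05052077703793921
```

```bash
cat >> h.py <<'E'
Ya=np.radians(-11.); hx=np.array([np.cos(Ya),np.sin(Ya)]); hy=np.array([-hx[1],hx[0]]); C=np.array([.562,.175])
def go(xh,yh,z): return rel(np.r_[C+hx*xh+hy*yh,z],-101.)
def me():
    o=get_obs(); d=np.array(o["tool_pos"])[:2]-C; return "xh,yh,z mm",np.round(1e3*np.r_[d@hx,d@hy,o["tool_pos"][2]],1),"F along hx,hy,z",np.round([o["force"][:2]@hx,o["force"][:2]@hy,o["force"][2]],1)
E
python3 -c "
from h import *
print(me(),go(0,-.060,.2),go(0,-.06,.125))"
```

```text
('xh,yh,z mm', array([ -3.3, 135.1, 301.7]), 'F along hx,hy,z', array([-0.3,  0.4, -0.1])) [ 6.506e-01 -5.100e-03  3.383e-01 -2.000e-04  2.000e-04  2.800e-03] [ 6.508e-01 -4.900e-03  5.883e-01 -2.000e-04  2.000e-04  2.800e-03]
```

```bash
python3 -m inch '0.65 -0.005 0.3 0 0 0.003;0.65 -0.005 0.3 0 0 0.003;0.65 -0.005 0.3 0 0 0.003;0.65 -0.005 0.3 0 0 0.003;0.65 -0.005 0.3 0 0 0.003;0.65 -0.005 0.3 0 0 0.003;0.65 -0.005 0.58 0 0 0.003;0.65 -0.005 0.58 0 0 0.003;0.65 -0.005 0.58 0 0 0.003;0.65 -0.005 0.58 0 0 0.003'
python3 - <<'E'
from h import *
print(me(),go(0,-.060,.095))
for c in("scene","top"):
    im=snapshot(c); 
    if c=="scene": save("s2.png",cv2.resize(im[130:290,290:490],(800,640))[:600])
E
```

```text
clock: 4.45
tool_pos: [0.5496, 0.1161, 0.1263]
orientation: [179.8, -0.2, -101.0]
force: [0.2, 0.2, 0.2]
opening: 0.0003
gripper_force: 0.0
('xh,yh,z mm', array([ -1. , -60.2, 126.3]), 'F along hx,hy,z', array([0.1, 0.3, 0.2])) [-0.0009 -0.0035  0.1042  0.0009 -0.0009  0.    ]
```

View pics/s2.png

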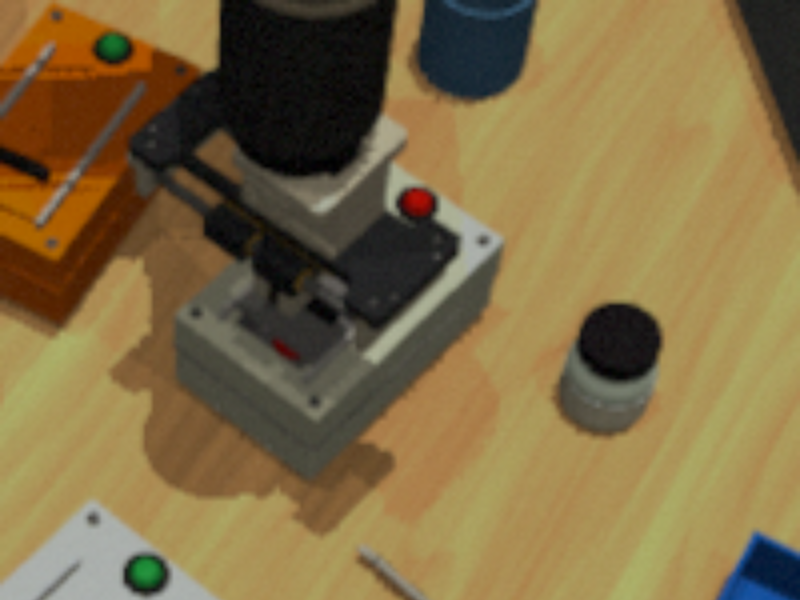

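The close-up shows the fingertips in front of the rib on the well side, with red key peeking out at the plate's free edge. I'll go down and push.

```bash
python3 -m inch '0 -0.003 0.05 0 0 0;0 -0.003 0.1 0 0 0;0 -0.003 0.105 0 0 0;0 -0.003 0.105 0 0 0;-0.03 -0.003 0.105 0 0 0;-0.05 -0.003 0.105 0 0 0;-0.07 -0.003 0.105 0 0 0;-0.09 -0.003 0.105 0 0 0;-0.11 -0.003 0.105 0 0 0'
python3 -c "
from h import *
print(me(),go(0,0,.095))"
```

```text
clock: 5.3
tool_pos: [0.5584, 0.1506, 0.0961]
orientation: [-179.9, 0.0, -100.9]
force: [-0.4, -2.1, 2.0]
opening: 0.0003
gripper_force: 1.1
('xh,yh,z mm', array([  1.1, -24.6,  96.1]), 'F along hx,hy,z', array([ 0. , -2.2,  2. ])) [-0.0821  0.0035  0.0037 -0.0003  0.0002  0.0004]
```

```bash
python3 -m inch '-0.02 0 0 0 0 0;-0.04 0 0 0 0 0;-0.06 0 0 0 0 0;-0.08 0 0 0 0 0;-0.09 0 0 0 0 0;-0.095 0 0 0 0 0;-0.095 0 0 0 0 0'
python3 -c "
from h import *
print(me(),go(0,.0065,.095))"
```

```text
clock: 5.88
tool_pos: [0.5631, 0.1781, 0.0952]
orientation: [180.0, 0.0, -100.9]
force: [-0.1, 1.3, 0.5]
opening: 0.0005
gripper_force: 0.0
('xh,yh,z mm', array([ 0.5,  3.3, 95.2]), 'F along hx,hy,z', array([-0.3,  1.2,  0.5])) [-0.0107  0.0017  0.0005  0.0001  0.      0.0003]
```

```bash
python3 -m inch '-0.005 0 0 0 0 0;-0.01 0 0 0 0 0;-0.013 0 0 0 0 0;-0.013 0 0 0 0 0'
python3 -c "
from h import *
print(me())"
python3 -m inch '-0.016 0 0 0 0 0;0 0 0 0 0 0;-0.003 0 0 0 0 0;-0.006 0 0 0 0 0;-0.006 0 0 0 0 0' >/dev/null; python3 -c "
from h import *
print(me())"
```

```text
clock: 6.22
tool_pos: [0.5634, 0.1803, 0.0951]
orientation: [179.9, -0.1, -101.0]
force: [0.6, -6.4, 0.0]
opening: 0.0003
gripper_force: 2.6
('xh,yh,z mm', array([ 0.3,  5.4, 95.1]), 'F along hx,hy,z', array([ 1.8, -6.2,  0. ]))
('xh,yh,z mm', array([ 0.8,  9.1, 95.5]), 'F along hx,hy,z', array([ 0.9, -0.6,  0.9]))
```

```bash
python3 -m inch '0.02 0 0 0 0 0;0.02 0 -0.05 0 0 0;0.02 0 -0.15 0 0 0;-0.3 0 -0.68 0 0 0;-0.3 0 -0.68 0 0 0;-0.3 0 -0.68 0 0 0;-0.3 0 -0.68 0 0 0;-0.3 0 -0.68 0 0 0;-0.3 0 -0.68 0 0 0;-0.3 0 -0.68 0 0 0'
python3 - <<'E'
from h import *
import json
K,Rm,t=P("wrist"); json.dump([K.tolist(),Rm.tolist(),t.tolist()],open("w3.json","w")); save("w3.png",snapshot("wrist"))
print(me())
for n in("tripped_lamp","tripped_rib_top","tripped_key_top","tripped_well"):
    for r in landmark_of("wrist",n)[:2]:
        q=atz("wrist",r["uv"],dict(lamp=.094,top=.1,well=.085).get(n.split("_")[-1]) if "key" not in n else .067); print(n,np.round(r["uv"],1),round(r["p"],2),q,(q[:2]-C)@hx,(q[:2]-C)@hy)
E
```

```text
clock: 7.47
tool_pos: [0.5815, 0.2724, 0.3002]
orientation: [-179.9, 0.1, -100.9]
force: [0.5, 0.7, -0.9]
opening: 0.0003
gripper_force: 0.0
('xh,yh,z mm', array([1.000e-01, 9.850e+01, 2.989e+02]), 'F along hx,hy,z', array([ 0.1, -0.6, -0.6]))
tripped_lamp [320.6 194.7] 0.9 [0.5784139  0.25168272 0.094     ] 0.0014805819493371591 0.07840575871612405
tripped_rib_top [323.7 137.8] 0.65 [0.56478418 0.19714589 0.1       ] -0.001492613168992108 0.02227025792567251
tripped_key_top [322.   69.7] 0.87 [0.55398946 0.13202184 0.067     ] 0.00033725164595736074 -0.04371701063904387
```

View pics/w3.png

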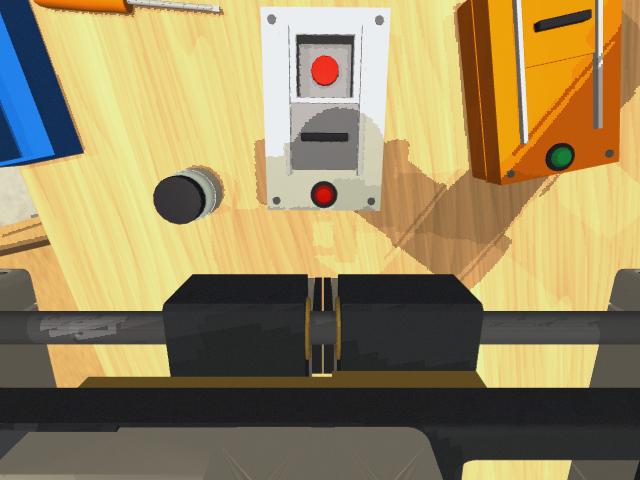

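The shutter is fully open, with the well uncovered and the key at (324,70). The rib is at (324,137). Now over the well and down to just above the key.

```bash
python3 -m inch '0.473 0.003 0.1 0 0 0;0.473 0.003 0.3 0 0 0;0.473 0.003 0.5 0 0 0;0.473 0.003 0.55 0 0 0;0.473 0.003 0.6 0 0 0;0.473 0.003 0.6 0 0 0;0.473 0.003 0.6 0 0 0'
python3 -c "
from h import *
print(me(),go(0,-.0435,.072))"
```

```text
clock: 8.3
tool_pos: [0.5481, 0.128, 0.1123]
orientation: [179.4, -0.4, -101.2]
force: [-0.7, -1.0, -1.3]
opening: 0.0004
gripper_force: 0.0
('xh,yh,z mm', array([ -4.7, -48.8, 112.3]), 'F along hx,hy,z', array([-0.5, -1.1, -1.3])) [-0.0187 -0.0168  0.134   0.0032 -0.0022 -0.0009]
```

```bash
python3 -m inch '0 0 0 0 0 0;0 0 0 0 0 0;0 0 0 0 0 0'
python3 -c "
from h import *
print(me(),go(0,-.0435,.072))"
```

```text
clock: 8.55
tool_pos: [0.5552, 0.1336, 0.1214]
orientation: [-179.8, 0.1, -100.9]
force: [0.5, -1.5, 0.6]
opening: 0.0002
gripper_force: 0.0
('xh,yh,z mm', array([  1.2, -41.9, 121.4]), 'F along hx,hy,z', array([ 0.7, -1.4,  0.6])) [ 0.0057  0.0044  0.1646 -0.0009  0.0006  0.0005]
```

```bash
python3 -m inch '0.003 0 0.05 0 0 0;0.003 0 0.1 0 0 0;0.003 0 0.14 0 0 0;0.003 0 0.16 0 0 0;0.003 0 0.16 0 0 0;0.003 0 0.16 0 0 0'
python3 -c "
from h import *
print(me())"
```

```text
clock: 9.05
tool_pos: [0.5541, 0.1323, 0.0724]
orientation: [-179.9, 0.0, -100.9]
force: [0.6, 0.4, 0.1]
opening: 0.0005
gripper_force: 0.0
('xh,yh,z mm', array([  0.4, -43.4,  72.4]), 'F along hx,hy,z', array([0.5, 0.5, 0.1]))
```

Clear of the walls; now I'll press 12 mm.

```bash
python3 -m inch '0 0 0.01 0 0 0;0 0 0.02 0 0 0;0 0 0.03 0 0 0;0 0 0.036 0 0 0;0 0 0.04 0 0 0;0 0 0.04 0 0 0;0 0 0.04 0 0 0'
python3 -c "
from h import *
print(me())"
```

```text
clock: 9.63
tool_pos: [0.5543, 0.1322, 0.0611]
orientation: [-179.9, 0.1, -100.9]
force: [-4.3, 0.9, 14.5]
opening: 0.0003
gripper_force: 7.2
('xh,yh,z mm', array([  0.6, -43.4,  61.1]), 'F along hx,hy,z', array([-4.4,  0.1, 14.5]))
```

Bottomed (14.5 N, above the 5 N spring). I'll hold, then come straight out.

```bash
python3 -m inch '0 0 0 0 0 0;0 0 0 0 0 0;0 0 0 0 0 0;0 0 0 0 0 0;0 0 0 0 0 0;0 0 0 0 0 0;0 0 0 0 0 0;0 0 0 0 0 0;0 0 0 0 0 0;0 0 0 0 0 0'
python3 -m inch '0 0 -0.03 0 0 0;0 0 -0.08 0 0 0;0 0 -0.15 0 0 0;0 0 -0.25 0 0 0;0 0 -0.25 0 0 0;0 0 -0.25 0 0 0;0 0 -0.25 0 0 0'
python3 -c "
from h import *
print(me(),go(0,.047,.135),go(0,.047,.095))"
```

```text
clock: 10.47
tool_pos: [0.5543, 0.1323, 0.0611]
orientation: [-179.9, 0.1, -100.9]
force: [-3.0, 2.0, 14.8]
opening: 0.0006
gripper_force: 7.1
clock: 11.05
tool_pos: [0.5529, 0.1314, 0.1342]
orientation: [180.0, 0.0, -101.0]
force: [0.0, 0.3, 0.0]
opening: -0.0
gripper_force: 0.0
('xh,yh,z mm', array([ -0.6, -44.5, 134.2]), 'F along hx,hy,z', array([-0.1,  0.3,  0. ])) [-3.051e-01 -2.200e-03 -2.600e-03  2.000e-04  0.000e+00  1.000e-04] [-3.051e-01 -2.300e-03  1.307e-01  2.000e-04  0.000e+00  1.000e-04]
```

```bash
python3 -m inch '-0.13 0 0 0 0 0;-0.25 0 0 0 0 0;-0.305 0 0 0 0 0;-0.305 0 0 0 0 0;-0.305 0 0 0 0 0;-0.305 0 0.05 0 0 0;-0.305 0 0.1 0 0 0;-0.305 0 0.128 0 0 0;-0.305 0 0.128 0 0 0;-0.305 0 0.128 0 0 0'
python3 -c "
from h import *
print(me())"
```

```text
clock: 11.88
tool_pos: [0.5704, 0.2205, 0.0955]
orientation: [179.9, -0.1, -101.0]
force: [0.7, 0.3, -0.0]
opening: 0.0001
gripper_force: 0.0
('xh,yh,z mm', array([-0.4, 46.3, 95.5]), 'F along hx,hy,z', array([ 0.6,  0.4, -0. ]))
```

Push toward shut: the stop is expected near yh ≈ -30, so 70 mm in steps and then checks.

```bash
python3 -m inch '0.025 0 0 0 0 0;0.05 0 0 0 0 0;0.075 0 0 0 0 0;0.1 0 0 0 0 0;0.125 0 0 0 0 0;0.15 0 0 0 0 0;0.175 0 0 0 0 0;0.2 0 0 0 0 0;0.22 0 0 0 0 0;0.23 0 0 0 0 0'
python3 -c "
from h import *
print(me())"
python3 -m inch '0.004 0 0 0 0 0;0.008 0 0 0 0 0;0.012 0 0 0 0 0;0.012 0 0 0 0 0;0.012 0 0 0 0 0'
python3 -c "
from h import *
print(me())"
```

```text
clock: 12.72
tool_pos: [0.5576, 0.1528, 0.0962]
orientation: [-180.0, 0.0, -101.0]
force: [-0.1, 1.6, 2.1]
opening: 0.0004
gripper_force: 1.0
('xh,yh,z mm', array([ -0.1, -22.6,  96.2]), 'F along hx,hy,z', array([-0.4,  1.6,  2.1]))
clock: 13.13
tool_pos: [0.5568, 0.1502, 0.0958]
orientation: [180.0, -0.0, -100.9]
force: [0.7, 0.3, 0.4]
opening: 0.0004
gripper_force: 0.6
('xh,yh,z mm', array([ -0.3, -25.3,  95.8]), 'F along hx,hy,z', array([0.6, 0.5, 0.4]))
```

```bash
python3 -m inch '0.004 0 0 0 0 0;0.008 0 0 0 0 0;0.008 0 0 0 0 0;0.008 0 0 0 0 0'
python3 -c "
from h import *
print(me())"
python3 -m inch '0.004 0 0 0 0 0;0.007 0 0 0 0 0;0.007 0 0 0 0 0'
python3 -c "
from h import *
print(me())"
```

```text
clock: 13.47
tool_pos: [0.5568, 0.1488, 0.0959]
orientation: [-180.0, 0.1, -100.9]
force: [-0.3, 6.6, -0.3]
opening: 0.0005
gripper_force: 2.6
('xh,yh,z mm', array([ -0.2, -26.7,  95.9]), 'F along hx,hy,z', array([-1.5,  6.4, -0.3]))
clock: 13.72
tool_pos: [0.5567, 0.1472, 0.096]
orientation: [-179.9, 0.1, -100.9]
force: [1.3, 6.1, -1.0]
opening: 0.0004
gripper_force: 3.2
('xh,yh,z mm', array([  0. , -28.3,  96. ]), 'F along hx,hy,z', array([ 0.1,  6.3, -1. ]))
```

Stop felt (6.4 N). Back off, rise and verify.

```bash
python3 -m inch '-0.025 0 0 0 0 0;-0.025 0 -0.05 0 0 0;-0.025 0 -0.15 0 0 0;-0.42 0 -0.68 0 0 0;-0.42 0 -0.68 0 0 0;-0.42 0 -0.68 0 0 0;-0.42 0 -0.68 0 0 0;-0.42 0 -0.68 0 0 0;-0.42 0 -0.68 0 0 0;-0.42 0 -0.68 0 0 0'
python3 - <<'E'
from h import *
save("w4.png",snapshot("wrist")); print(me())
for n in("tripped_lamp","tripped_rib_top"):
    for r in landmark_of("wrist",n)[:2]:
        q=atz("wrist",r["uv"],.094 if "lamp" in n else .1); print(n,np.round(r["uv"],1),round(r["p"],2),q,(q[:2]-C)@hx,(q[:2]-C)@hy)
E
```

```text
clock: 14.55
tool_pos: [0.5801, 0.2707, 0.3008]
orientation: [-180.0, 0.0, -100.9]
force: [-0.0, -0.9, -1.2]
opening: 0.0005
gripper_force: 0.0
('xh,yh,z mm', array([ -0.9,  96.3, 299.3]), 'F along hx,hy,z', array([ 0.5, -0.8, -1. ]))
tripped_lamp [318.2 198.2] 0.61 [0.5798702  0.25254679 0.094     ] 0.0027452541255393245 0.07953183000853158
tripped_rib_top [322.3  60.3] 0.73 [0.55159965 0.12778534 0.1       ] -0.0012002845166931893 -0.04833167231003002
```

View pics/w4.png

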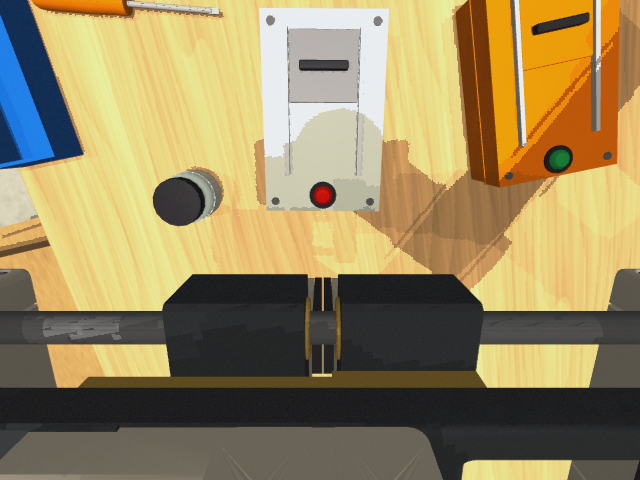

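The shutter plate now covers the well. The rib is at (324,63) and the lens at (322,195), about 123–127 mm apart, which means shut. The robot is clear and touching nothing.

```bash
python3 -m inch '0 0 0 0 0 0;0 0 0 0 0 0;0 0 0 0 0 0'; python3 -c "
from plant import close_job
print(close_job())"
```

```text
clock: 14.95
tool_pos: [0.5799, 0.2689, 0.2994]
orientation: [180.0, -0.1, -101.0]
force: [0.0, -0.2, -0.2]
opening: -0.0001
gripper_force: 0.0
the job is handed in; nothing more can be done
None
```

I handed the job in at 14.95 s: I pushed the red-lens appliance's shutter fully open, held its key down at the stop for about a second and pushed the shutter shut again; the appliance shifted only a few millimetres, the robot touched nothing else, and no verdict came back.

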